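# Fit the snowflake disc and its knurled collar to the pattern projector

### The arm

A 7-joint arm with a two-finger parallel gripper is mounted at the origin on the work surface. World frame = base frame: x ahead of the robot, y to its left, z up, the work surface at z = 0. Lengths are in m, angles in rad, forces in N, time in s.
With the tool pointing down it reaches from about 0.4 to 0.85 m from the base axis. Payload 10.4 kg.
Tool frame: the origin (TCP) lies on the centre line of the jaws, within the pads' length; the fingertips stand env.tip_extent ahead of it and the grasp point (between the pads) lies 11 mm behind it (env.tip_extent is the distance from the TCP to the fingertips, in m); z points along the fingers, y is the line along which they close (so a half turn about z gives the same grasp; the last joint's range is limited). The gripper opens to 87 mm and grips with 3 to 60 N. Pads are 19 mm wide; open, the fingers measure 117 mm over their backs; the gripper's body (75 mm by 190 mm) begins 51 mm behind the grasp point.
Start: joints at [1.127, 0.332, -0.065, 1.46, 0.022, 1.35, -0.088], TCP at [0.255, -0.57, 0.231] pointing down, gripper open.
Joint ranges: [-2.6, 2.6], [-0.5, 2.12], [-1.47, 1.34], [0.16, 2.42], [-1.27, 4.41], [0.06, 2.06], [-2.6, 2.6]. Speed limits (rad/s): [2.22, 2.22, 2.79, 2.79, 3.14, 3.14, 3.14].

### API

Orientations are given as a unit quaternion [w, x, y, z].
In Python, from rig import env gives the robot as it stands.
- The arm moves only by the tool send_rows, never from a script. Its argument "motion" is a list of rows, each a list of 7 numbers: the shift along the world's x, y, z in m, then the turn, a rotation vector about the world's x, y, z in rad, then the opening, from 0 (shut) to 1 (fully open). In form: [[dx, dy, dz, wx, wy, wz, gripper], ...]. A call has 1 to 12 rows; each row shifts and turns the commanded pose from where the row before left it; what a row does not reach is not made up. A row lasts 1/10 s, in which the tool goes at most 50 mm and 8.59 degrees, less where a joint would pass 70% of its speed; a pose out of reach is approached as far as the arm can. A call is refused whole if a number of a shift passes 0.05 or a number of a turn 0.15, either way. A call with a gripper value outside its range is refused whole. The fingers move at their own pace and stop on an object; "squeeze" is the grip in N (left out, the last holds). Time passes only in rows, so rows that do not move let the fingers close. It gives the time, the measured TCP pose, the force, the opening and the grip force at its end, in the units of the state.
- env.sense(): the state, without advancing time (a new reading comes with each control period).
- env.capture(name): name is "side" or "top" or "wrist"; returns a dict with "img" (420x560x3 uint8, blue, green, red), "range_z" (420x560 float32, m along the optical axis (not along the pixel's ray), 0 where there is no reading), "intrinsics" (3x3 intrinsics, pixels), "extrinsics" (4x4, takes a point from world to camera coordinates). Camera axes: x right, y down, z forward; pixel columns grow to the right and rows downward; lengths in m; the calibration is good to about 2 mm. A picture is of the moment at which its call begins.
- env.finish_job(): hands the job in; it is judged then, once.
The state is a dict: "clock": time; "joint_positions": joint angles; "joint_velocities": joint speeds; "tau": joint torques, N m; "position": TCP position; "tcp_rot": TCP orientation; "ft_force": force on the tool from outside, world axes, zero at the start; "torque": the same for the moment, N m; "width": opening from 0.0 (shut) to 1.0 (fully open); "gripper_force": force on a finger pad.
Only numpy, scipy, OpenCV 4.12 (cv2) and the standard library are available. Lean on these libraries where they do the work, as an engineer would, in place of code of your own. Each camera call takes 0.05 s, during which the arm holds its last target. There are 200 camera calls.

### The job

Get the party projector ready: set the round snowflake disc on the projector's sprung seat, flake side up, so that it sits seated and level, and let go of it; then put the knurled collar over it and turn it until its hidden keyways drop over the pins of the neck, and push it fully home against the spring. Finish while the gripper still holds the collar pushed fully home, so that I can nip up the brass clamp screw. Do not drop the disc or the collar, and leave the cup, the glue bottle and the jar where they stand.

Things in the scene. Friction and masses are not known exactly. Their poses are not given: they have to be found in the camera images.
- projector: Black finned projector, fixed, standing lens-up on its U bracket: 92 mm diameter, yaw varies; bracket and its knobs reach 71 mm either side along the body's own y, up to 66 mm high. Origin at the centre of its foot on the table, z up. On its top, inside a rim 5 mm high (68 mm inner diameter), lies the collar well, and from its middle rises the neck.
- shoulder (a point): Point on the projector's axis at the floor of the collar well (the shoulder), 110 mm above the table. The collar's origin comes here when it is home. The neck, a tube of 44 mm outer diameter, rises from here to 18.5 mm above it, its top 5 mm tapering to 41 mm as a lead-in.
- pins (a point): Point on the projector's axis level with the tops of the neck's three brass pins, 10 mm above the shoulder. The pins are 4 mm thick, 120 degrees apart and reach 27 mm from the axis. The angle they stand at varies with no tie to the projector's or this point's yaw; it can be seen from above until the collar covers them.
- seat_top (a point): Centre of the top face of the brass seat ring (35 mm inner, 40 mm outer diameter), which stands inside the neck and projects above it: 27 mm above the shoulder (137 mm above the table) when free. It moves down with the seat.
- seat (a joint): How far the sprung brass seat ring is pressed down, in m: 0 = free (pushed up by its spring against a stop), 0.004 = collar fully home. Needs about 5 N to start moving, 8 N at 0.004.
- disc: Loose steel disc, 60 g, white snowflake on blue on top, lying flake up beside the projector. Origin: centre of its underside, z up. Spigot 32 mm diameter tapering to 27 mm at its foot, 0 to 4 mm; flange 44 mm, 4 to 8 mm; bevel to 38 mm at 11 mm (flat top). Seated: spigot in the seat ring, flange underside (at 4 mm) on seat_top. Grip it across the flange, 4 to 8 mm above the table.
- collar: Loose aluminium collar, 140 g, standing open end down on the table, on the other side of the projector from the disc. Origin: centre of its underside, z up. 63 mm over the knurling, 34 mm tall. Bore 47 mm (1.5 mm clearance all round neck and disc), 30 mm deep, closed by a 4 mm lip with a 32 mm opening. For its keyways see keyways; grip it from above across the upper 22 mm.
- keyways (a point): Point on the collar's axis 12 mm above its underside: the upper end of three keyways in the bore, 8 mm wide, 120 degrees apart, hidden and unmarked: turn up to 120 degrees either way. Out of line the collar rides on the pins, origin 10 mm over the shoulder; turn it under a push of about 5 N. Within 4 degrees it drops 6 mm freely onto the disc; push the last 4 mm against the spring.
- cup: Bystander: red ribbed paper cup, 107 mm tall, 85 mm across the rim, beyond the projector. Origin at the centre of its foot.
- glue: Bystander: white glue bottle with pointed nozzle, 134 mm tall, 44 mm diameter, beyond the projector. Origin at the centre of its foot.
- jar: Bystander: small closed jar of yellow beads with white cap, 64 mm tall, 48 mm diameter, between the robot and the projector. Origin at the centre of its foot.
There are look-alikes about, which are no part of the job. What is shaped like the collar but red or turquoise is not meant.

How it is judged:
On the way:
1. the disc sits seated and level on the sprung seat, let go, before the collar goes on (horizontal distance between disc and seat_top below 0.003 m and z of disc in the frame of seat_top between -0.006 and -0.0025 m and angle between disc's own z axis and vertical below 0.06 rad and contact force between the fingers and disc below 0.1 N and linear speed of disc below 0.02 m/s and distance between collar and shoulder above 0.05 m), for 0.2 s.
At the end, for the whole second after the job is handed in: Collar down on the shoulder within 1.5 mm, centred within 3 mm, upright within 3 degrees, still; disc under it seated, centred within 3 mm, level within 3.5 degrees and pressed by over 3 N, seat down at least 2.8 mm; the fingers still bear on the collar with over 3 N (z of collar in the frame of shoulder below 0.0015 m and horizontal distance between collar and shoulder below 0.003 m and angle between collar's own z axis and vertical below 0.05 rad and value of joint seat above 0.0028 m and contact force between collar and disc above 3 N and contact force between the fingers and collar above 3 N and horizontal distance between disc and seat_top below 0.003 m and z of disc in the frame of seat_top below -0.0025 m and angle between disc's own z axis and vertical below 0.06 rad and linear speed of collar below 0.01 m/s); the arm keeps its last pose, push and grip.
It fails at once if a bystander (cup, glue bottle or jar) is moved more than 15 mm or tipped (distance of any of cup, glue, jar from where it was at the start of the episode above 0.015 m or angle between any of cup, glue, jar's own z axis and vertical above 0.25 rad).
It fails at once if the disc or the collar is dropped (falls from more than about 10 mm, out of the fingers) ((contact force between the fingers and disc below 0.05 N and linear speed of disc above 0.45 m/s) or (contact force between the fingers and collar below 0.05 N and linear speed of collar above 0.45 m/s)).
It also fails if it takes over 72 s, if anything falls off the work surface, if the arm or the gripper's body presses on something with over 40 N, if the wrist force passes 120 N, or if a joint passes its speed limit or range.

## Working session

There is one attempt and no reset: what is moved stays moved. The work goes in short steps, Python scripts to look and compute and a tool call to move; the robot and the scene stay as the last step left them, time stands still between calls to the robot, and variables do not carry over. Pictures are saved under pics/ and viewed, at most 10 in all, crops included, and the job is handed in when it is done.

Besides the shell and the picture viewer there is one more tool, called after "Call:" in YAML: its name, and indented under it one key for each argument. send_rows: Moves the arm, as the interface text tells. Its arguments: {"type":"object","properties":{"motion":{"type":"array","items":{"type":"array","items":{"type":"number"}}},"squeeze":{"type":"number"}},"required":["motion"]}

```bash
ls; mkdir -p pics; cat > h.py <<'E'
import sys; sys.path.insert(0,'.')
import numpy as np, cv2
from rig import env
def cap(n):
    c=env.capture(n); np.savez(f'{n}.npz',**{k:c[k] for k in c}); return c
def world(c):
    K=np.array(c['intrinsics']);T=np.linalg.inv(np.array(c['extrinsics']));d=c['range_z']
    v,u=np.indices(d.shape); p=np.stack([(u-K[0,2])/K[0,0]*d,(v-K[1,2])/K[1,1]*d,d],-1)
    return p@T[:3,:3].T+T[:3,3]
def plane(c,u,v,z):
    K=np.array(c['intrinsics']);T=np.linalg.inv(np.array(c['extrinsics']))
    r=T[:3,:3]@np.linalg.inv(K)@np.array([u,v,1.]);o=T[:3,3]; return o+r*(z-o[2])/r[2]
E
python3 - <<'E'
from h import *
a=cap('top');b=cap('side')
cv2.imwrite('pics/top.png',a['img']);cv2.imwrite('pics/side.png',b['img'])
for c in(a,b):print(np.round(c['intrinsics'],1).tolist(),np.round(np.linalg.inv(c['extrinsics']),3).tolist())
s=env.sense();print(s,env.tip_extent)
E
```

```text
pics
[[492.9, 0.0, 277.6], [0.0, 492.9, 210.3], [0.0, 0.0, 1.0]] [[0.005, -0.998, 0.059, 0.537], [-1.0, -0.005, -0.013, -0.002], [0.013, -0.059, -0.998, 1.011], [0.0, 0.0, 0.0, 1.0]]
[[511.7, 0.0, 267.5], [0.0, 511.7, 212.1], [0.0, 0.0, 1.0]] [[-0.965, -0.16, 0.21, 0.335], [-0.263, 0.649, -0.713, 0.795], [-0.022, -0.743, -0.668, 0.851], [0.0, 0.0, 0.0, 1.0]]
{'clock': 0.1, 'joint_positions': array([ 1.12739005,  0.33281818, -0.06470263,  1.46085609,  0.02160808,
        1.34990151, -0.08847584]), 'joint_velocities': array([-0.00012909, -0.00140585, -0.00125811, -0.00280268,  0.00231324,
       -0.00133267,  0.00094051]), 'tau': array([-3.63255640e-04, -6.24552441e+01,  2.41790107e-02, -3.90720606e+01,
       -6.14380999e-02,  3.66222498e-02,  4.38224799e-05]), 'position': array([ 0.25516855, -0.57016869,  0.22982816]), 'tcp_rot': array([-6.21896052e-04,  9.77941622e-01,  2.08877402e-01, -1.66078917e-04]), 'ft_force': array([ 0.16875051,  0.28271255, -0.72043014]), 'torque': array([ 0.00344415, -0.00184507,  0.01811305]), 'gripper_force': 0.0, 'width': 1.0017033983353918} 0.008
```

View pics/top.png

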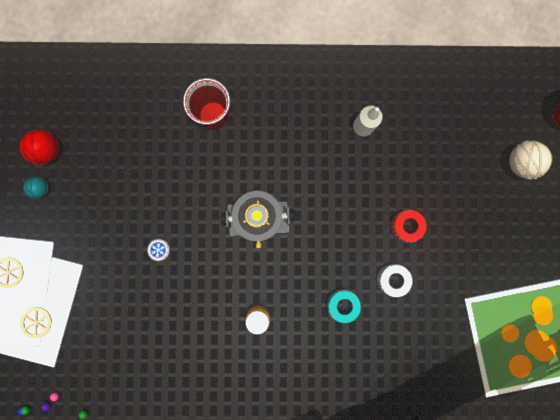

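View pics/side.png

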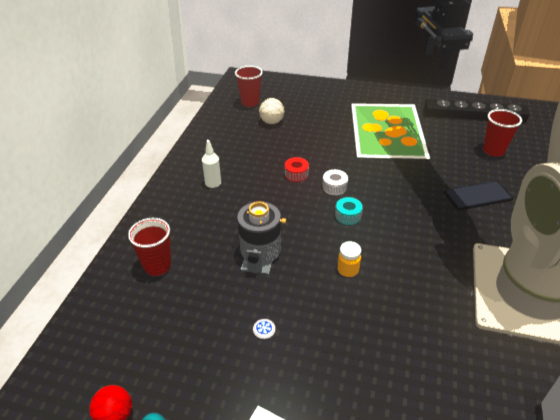

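Top view: the disc is at (158,250), the projector at (257,216), the jar at (257,320), the cup at (207,101) and the glue at (369,120). There are three collar-shaped rings: white/silver at (396,281), red at (410,226) and turquoise at (344,306). Only the white/silver one fits the aluminium collar. I'll confirm it with a crop and measure.

```bash
python3 - <<'E'
from h import *
c=dict(np.load('top.npz'));im=c['img'];W=world(c)
hsv=cv2.cvtColor(im,cv2.COLOR_BGR2HSV)
def fit(name,mask,box,z):
    u0,v0,u1,v1=box;m=np.zeros(mask.shape,np.uint8);m[v0:v1,u0:u1]=mask[v0:v1,u0:u1]*255
    cs,_=cv2.findContours(m,cv2.RETR_EXTERNAL,cv2.CHAIN_APPROX_NONE);k=max(cs,key=cv2.contourArea)
    (u,v),r=cv2.minEnclosingCircle(k);e=cv2.fitEllipse(k)
    p=plane(c,*e[0],z);dep=W[m>0];print(name,np.round(e,1) if 0 else [np.round(x,1) for x in e],'plane',p.round(4),'diam',(np.array(e[1])*(c['extrinsics'][2]@np.r_[p,1])/492.9).round(4),'z pct',np.percentile(dep[:,2],[5,50,95]).round(4))
    return e
V=hsv[...,2];S=hsv[...,1];H=hsv[...,0]
g=W[...,2]
fit('disc h',(g>.004)&(g<.03),(140,230,178,270),.008)
fit('disc c',(V>110),(140,230,178,270),.009)
fit('collar c',V>110,(375,260,418,302),.034)
fit('collar h',g>.025,(375,260,418,302),.034)
fit('rim h',(g>.105),(220,180,300,250),.115)
fit('seat h',(g>.131),(230,190,285,240),.137)
fit('gold',(H>12)&(H<40)&(S>90)&(V>90),(230,190,285,240),.12)
fit('jar',V>120,(240,300,275,340),.064)
a=cv2.resize(im[185:250,222:292],None,fx=6,fy=6,interpolation=cv2.INTER_CUBIC)
b=cv2.resize(im[255:320,325:425],None,fx=3.8,fy=6,interpolation=cv2.INTER_CUBIC)
cv2.imwrite('pics/crop1.png',np.hstack([a,b])[:, :800])
E
```

```text
disc h [array([158. , 249.8]), array([20.9, 21.4]), np.float64(47.2)] plane [0.515  0.2265 0.008 ] diam [0.0423 0.0434] z pct [0.0054 0.0106 0.0139]
disc c [array([157.9, 249.6]), array([21.3, 21.8]), np.float64(59.6)] plane [0.5153 0.2264 0.009 ] diam [0.043  0.0441] z pct [0.0052 0.0107 0.014 ]
collar c [array([395.8, 280.4]), array([32. , 32.6]), np.float64(114.1)] plane [ 0.4571 -0.2492  0.034 ] diam [0.0633 0.0643] z pct [0.001  0.0337 0.0371]
collar h [array([395.3, 280.6]), array([31.1, 32. ]), np.float64(122.3)] plane [ 0.4568 -0.2481  0.034 ] diam [0.0615 0.0632] z pct [0.0297 0.034  0.0373]
rim h [array([256.5, 216.5]), array([48.8, 52.3]), np.float64(178.4)] plane [0.5785 0.0245 0.115 ] diam [0.0889 0.0951] z pct [0.1086 0.1149 0.1359]
seat h [array([256.1, 215.1]), array([21.7, 22.1]), np.float64(154.5)] plane [0.5799 0.0246 0.137 ] diam [0.0386 0.0392] z pct [0.1344 0.1373 1.0115]
gold [array([256.2, 214.9]), array([24.5, 24.9]), np.float64(152.1)] plane [0.5812 0.0249 0.12  ] diam [0.0443 0.0451] z pct [0.1126 0.1274 0.1389]
jar [array([257.3, 320.9]), array([23.6, 25.5]), np.float64(17.4)] plane [0.3822 0.0231 0.064 ] diam [0.0448 0.0485] z pct [0.0405 0.0634 0.0666]
```

View pics/crop1.png

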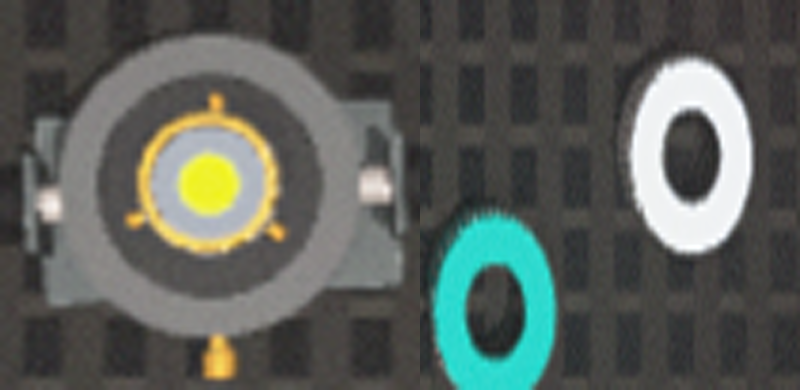

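The crop shows that the silver-white knurled ring (crop (690,155), image (396,281)) is the aluminium collar. The turquoise one is a look-alike. Three brass pins show on the neck at about (214,100), (135,220) and (277,233) in the crop. The measured diameters (43–44, 63–64 and 92 mm) and heights match the spec. I'll move over the collar first and look with the wrist camera.

Call:
send_rows:
  motion:
    - [0.02,0.032,0.007,0,0,0,1]
    - [0.02,0.032,0.007,0,0,0,1]
    - [0.02,0.032,0.007,0,0,0,1]
    - [0.02,0.032,0.007,0,0,0,1]
    - [0.02,0.032,0.007,0,0,0,1]
    - [0.02,0.032,0.007,0,0,0,1]
    - [0.02,0.032,0.007,0,0,0,1]
    - [0.02,0.032,0.007,0,0,0,1]
    - [0.02,0.032,0.007,0,0,0,1]
    - [0.02,0.032,0.007,0,0,0,1]
    - [0,0,0,0,0,0,1]
    - [0,0,0,0,0,0,1]

```text
clock: 1.3
position: [0.4555, -0.25, 0.3004]
tcp_rot: [0.0, 0.978, 0.21, -0.0]
ft_force: [-0.1, -0.6, -0.1]
width: 0.997
gripper_force: 0.0
```

```bash
python3 - <<'E'
from h import *
c=cap('wrist');cv2.imwrite('pics/w1.png',c['img'])
print(np.round(c['intrinsics'],1).tolist(),np.round(np.linalg.inv(c['extrinsics']),3).tolist())
s=env.sense();print({k:np.round(s[k],4) for k in('clock','position','tcp_rot','joint_positions','ft_force')})
E
```

```text
[[313.9, 0.0, 274.4], [0.0, 313.9, 210.0], [0.0, 0.0, 1.0]] [[0.41, -0.879, -0.244, 0.523], [-0.912, -0.395, -0.109, -0.219], [-0.0, 0.267, -0.964, 0.455], [0.0, 0.0, 0.0, 1.0]]
{'clock': np.float64(1.35), 'position': array([ 0.4548, -0.2511,  0.3002]), 'tcp_rot': array([ 0.000e+00,  9.780e-01,  2.087e-01, -4.000e-04]), 'joint_positions': array([ 0.732 ,  0.0889, -0.3366,  1.6102,  0.0301,  1.4481, -0.7575]), 'ft_force': array([ 0.374 , -0.1552,  0.7775])}
```

View pics/w1.png

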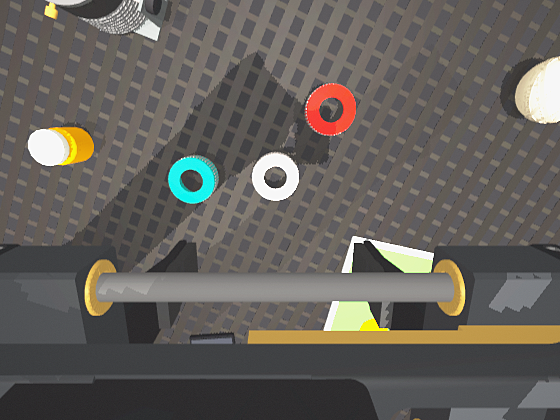

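The wrist view shows the white collar at (275,177), red at (330,109) and turquoise at (193,180), with the jar at upper left. Next I'll go over the projector.

Call:
send_rows:
  motion:
    - [0.0155,0.0345,0,0,0,0,1]
    - [0.0155,0.0345,0,0,0,0,1]
    - [0.0155,0.0345,0,0,0,0,1]
    - [0.0155,0.0345,0,0,0,0,1]
    - [0.0155,0.0345,0,0,0,0,1]
    - [0.0155,0.0345,0,0,0,0,1]
    - [0.0155,0.0345,0,0,0,0,1]
    - [0.0155,0.0345,0,0,0,0,1]
    - [0,0,0,0,0,0,1]
    - [0,0,0,0,0,0,1]

```text
clock: 2.35
position: [0.5793, 0.0246, 0.2998]
tcp_rot: [0.0, 0.978, 0.209, -0.001]
ft_force: [-0.1, -0.4, -0.4]
width: 1.002
gripper_force: 0.0
```

```bash
cat >> h.py <<'E'
def fit(c,name,mask,box,z):
    u0,v0,u1,v1=box;m=np.zeros(mask.shape,np.uint8);m[v0:v1,u0:u1]=mask[v0:v1,u0:u1]*255
    cs,_=cv2.findContours(m,cv2.RETR_EXTERNAL,cv2.CHAIN_APPROX_NONE);k=max(cs,key=cv2.contourArea)
    e=cv2.fitEllipse(cv2.convexHull(k))
    P=np.array([plane(c,*q[0],z) for q in cv2.convexHull(k)]);(x,y),r=cv2.minEnclosingCircle(P[:,:2].astype(np.float32))
    print(name,np.round(e[0],1),'ell',plane(c,*e[0],z).round(4),'circ',round(x,4),round(y,4),'diam',round(2*r,4),'z',np.percentile(world(c)[m>0][:,2],[5,50,95]).round(4))
E
python3 - <<'E'
from h import *
w=dict(np.load('wrist.npz'));fit(w,'collar',w['img'].min(2)>190,(245,145,305,210),.034)
c=cap('wrist');cv2.imwrite('pics/w2.png',c['img']);s=env.sense();print(s['position'],s['tcp_rot'],s['ft_force'])
g=world(c)[...,2]
B=(150,90,400,350)
fit(c,'seat',(g>.132)&(g<.142),B,.137)
fit(c,'rim',(g>.106)&(g<.142),B,.115)
h=cv2.cvtColor(c['img'],cv2.COLOR_BGR2HSV)
fit(c,'gold',(h[...,0]>12)&(h[...,0]<35)&(h[...,1]>90)&(h[...,2]>90)&(g>.128),B,.137)
E
```

```text
collar [275.1 176.5] ell [ 0.4598 -0.2486  0.034 ] circ 0.4594 -0.2487 diam 0.0651 z [0.0189 0.0341 0.0356]
[0.57924707 0.02348128 0.29992603] [ 2.97317423e-04  9.78181505e-01  2.07750933e-01 -6.35482135e-04] [ 0.50535909 -0.106622   -0.20183944]
seat [275.8 194.1] ell [0.5827 0.0249 0.137 ] circ 0.5824 0.0248 diam 0.041 z [0.1332 0.137  0.1382]
rim [275.  191.1] ell [0.5809 0.0251 0.115 ] circ 0.5765 0.0251 diam 0.1037 z [0.1096 0.1152 0.1363]
gold [323.4 338.4] ell [ 0.4462 -0.0979  0.137 ] circ 0.4431 -0.0997 diam 0.1797 z [0.1355 0.3896 0.3922]
```

View pics/w2.png

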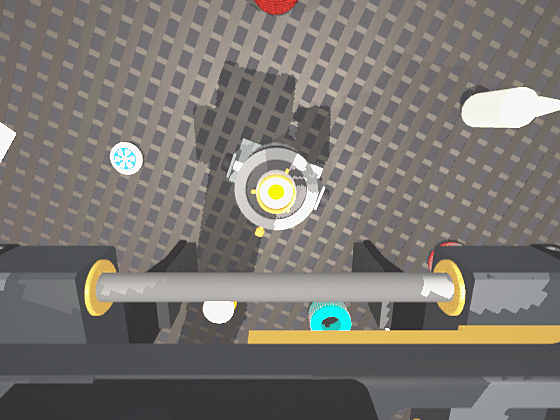

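The wrist view shows the projector seat at (276,194), the disc at (126,158), the glue at (500,107) and the jar at (218,310). The wrist and top cameras disagree by about 2.6 mm in x. I'll settle that by gripping the disc along two axes, so I'm moving over the disc now.

Call:
send_rows:
  motion:
    - [-0.0105,0.0337,0,0,0,0,1]
    - [-0.0105,0.0337,0,0,0,0,1]
    - [-0.0105,0.0337,0,0,0,0,1]
    - [-0.0105,0.0337,0,0,0,0,1]
    - [-0.0105,0.0337,0,0,0,0,1]
    - [-0.0105,0.0337,0,0,0,0,1]
    - [0,0,0,0,0,0,1]
    - [0,0,0,0,0,0,1]

```text
clock: 3.2
position: [0.5167, 0.2262, 0.3005]
tcp_rot: [0.001, 0.978, 0.208, 0.0]
ft_force: [0.5, -1.5, 0.7]
width: 1.0
gripper_force: 0.0
```

```bash
python3 - <<'E'
from h import *
c=cap('wrist');s=env.sense();print(s['position'],s['joint_positions'])
g=world(c)[...,2];h=cv2.cvtColor(c['img'],cv2.COLOR_BGR2HSV)
fit(c,'disc',((h[...,2]>170)|(h[...,1]>100))&(g<.02),(245,145,305,210),.008)
fit(c,'disc h',(g>.004)&(g<.02),(245,145,305,210),.008)
E
```

```text
[0.51718864 0.22536801 0.30044712] [ 0.09121132  0.2354815  -0.69361848  1.48465189  0.15167232  1.47606728
 -1.75622462]
disc [274.2 176.2] ell [0.5171 0.2268 0.008 ] circ 0.5172 0.2267 diam 0.0317 z [0.0103 0.0117 0.013 ]
disc h [274.2 176.1] ell [0.5173 0.2269 0.008 ] circ 0.5171 0.2266 diam 0.0445 z [0.0086 0.0113 0.0129]
```

Call:
send_rows:
  motion:
    - [0,0,-0.04,0,0,0,1]
    - [0,0,-0.04,0,0,0,1]
    - [0,0,-0.04,0,0,0,1]
    - [0,0,-0.04,0,0,0,1]
    - [0,0,-0.04,0,0,0,1]
    - [0,0,-0.04,0,0,0,1]
    - [0,0,-0.02,0,0,0,1]
    - [0,0,-0.015,0,0,0,1]
    - [0,0,0,0,0,0,1]
    - [0,0,0,0,0,0,1]

```text
clock: 4.25
position: [0.5172, 0.2272, 0.0264]
tcp_rot: [0.0, 0.978, 0.208, 0.001]
ft_force: [-0.0, -0.4, 0.3]
width: 0.997
gripper_force: 0.0
```

Call:
send_rows:
  motion:
    - [0,0,-0.0145,0,0,0,1]
    - [0,0,0,0,0,0,0.6]
    - [0,0,0,0,0,0,0.6]
    - [0,0,0,0,0,0,0.55]
    - [0,0,0,0,0,0,0.4]
    - [0,0,0,0,0,0,0.4]
    - [0,0,0,0,0,0,0.4]
    - [0,0,0,0,0,0,0.4]
  squeeze: 4

```text
clock: 5.05
position: [0.5164, 0.2277, 0.0112]
tcp_rot: [0.0, 0.978, 0.209, 0.0]
ft_force: [-0.6, -0.9, 0.4]
width: 0.502
gripper_force: 4.0
```

Call:
send_rows:
  motion:
    - [0,0,0,0,0,0,0.8]
    - [0,0,0,0,0,0,0.8]
    - [0,0,0,0,0,0,0.8]

```text
clock: 5.35
position: [0.5163, 0.2278, 0.011]
tcp_rot: [0.0, 0.978, 0.209, -0.0]
ft_force: [0.7, -0.8, 0.5]
width: 0.686
gripper_force: 0.0
```

Call:
send_rows:
  motion:
    - [0,0,0.003,0,0,0.1428,0.85]
    - [0,0,0,0,0,0.1428,0.85]
    - [0,0,0,0,0,0.1428,0.85]
    - [0,0,0,0,0,0.1428,0.85]
    - [0,0,0,0,0,0.1428,0.85]
    - [0,0,0,0,0,0.1428,0.85]
    - [0,0,0,0,0,0.1428,0.85]
    - [0,0,0,0,0,0.1428,0.85]
    - [0,0,0,0,0,0.1428,0.85]
    - [0,0,0,0,0,0.1428,0.85]
    - [0,0,-0.003,0,0,0.1428,0.85]
    - [0,0,0,0,0,0,0.85]

```text
clock: 6.55
position: [0.5161, 0.2275, 0.0106]
tcp_rot: [-0.0, 0.543, 0.84, -0.0]
ft_force: [-0.5, 0.5, 1.2]
width: 0.851
gripper_force: 0.0
```

```bash
python3 - <<'E'
from h import *
s=env.sense();print(s['position'],s['tcp_rot'],s['joint_positions'],s['width'])
c=cap('top');g=world(c)[...,2]; cv2.imwrite('pics/t2.png',c['img'])
E
```

```text
[0.51608608 0.22745211 0.01061574] [-4.16004279e-04  5.43018355e-01  8.39720703e-01 -1.85722976e-04] [ 0.23967775  0.61996031 -0.91941677  1.79787151  0.57359869  1.01683002
 -0.48362332] 0.8511461697966386
```

Call:
send_rows:
  motion:
    - [0,0,0,0,0,0,0.6]
    - [0,0,0,0,0,0,0.6]
    - [0,0,0,0,0,0,0.55]
    - [0,0,0,0,0,0,0.4]
    - [0,0,0,0,0,0,0.4]
    - [0,0,0,0,0,0,0.4]
    - [0,0,0,0,0,0,0.4]
  squeeze: 4

```text
clock: 7.3
position: [0.5164, 0.2278, 0.0111]
tcp_rot: [0.0, 0.544, 0.839, 0.0]
ft_force: [-0.5, 0.1, 0.9]
width: 0.494
gripper_force: 4.0
```

```bash
python3 - <<'E'
from h import *
for i in range(1): s=env.sense();print(s['position'],s['tcp_rot'],s['joint_positions'],s['width'],s['gripper_force'])
E
```

```text
[0.5163601  0.22775231 0.01114371] [4.56985489e-05 5.43888913e-01 8.39157222e-01 7.52518190e-05] [ 0.23871524  0.61879247 -0.91886592  1.79752253  0.5731016   1.01671037
 -0.48578866] 0.4938516723628968 4.000022108957637
```

Call:
send_rows:
  motion:
    - [0,0,0,0,0,0,0.8]
    - [0,0,0,0,0,0,0.9]
    - [0,0,0,0,0,0,0.9]
    - [0,0,0.045,0,0,0,0.9]
    - [0,0,0.045,0,0,0,0.9]
    - [0,0,0.045,0,0,0,0.9]
    - [0,0,0.045,0,0,0,0.9]
    - [0,0,0,0,0,0,0.9]
    - [0,0,0,0,0,0,0.9]

```text
clock: 8.2
position: [0.5168, 0.2278, 0.1918]
tcp_rot: [0.001, 0.544, 0.839, 0.001]
ft_force: [1.1, 0.5, -0.7]
width: 0.9
gripper_force: 0.0
```

```bash
python3 - <<'E'
from h import *
c=cap('wrist');s=env.sense();print(s['position'],s['tcp_rot'])
g=world(c)[...,2]
fit(c,'disc h',(g>.004)&(g<.02),(235,120,320,235),.008)
fit(c,'disc c',(c['img'].max(2)>150)&(g<.02),(235,120,320,235),.009)
E
```

```text
[0.51620383 0.2273526  0.19053375] [ 9.68105122e-05  5.43922005e-01  8.39135729e-01 -2.67450725e-04]
disc h [273.7 191.7] ell [0.5171 0.2286 0.008 ] circ 0.5172 0.2282 diam 0.0444 z [0.0085 0.0113 0.0127]
disc c [271.6 129.7] ell [0.4882 0.288  0.009 ] circ 0.4898 0.2872 diam 0.0824 z [-0.0005  0.0077  0.0124]
```

The disc grip calibrates the cameras. The corrected seat position is about (0.5816, 0.0256) and the collar about (0.4586, -0.248), and both cameras agree to within 0.5 mm. I'll regrip the disc and lift it.

Call:
send_rows:
  motion:
    - [0,0,-0.045,0,0,0,0.9]
    - [0,0,-0.045,0,0,0,0.9]
    - [0,0,-0.045,0,0,0,0.9]
    - [0,0,-0.03,0,0,0,0.7]
    - [0,0,-0.015,0,0,0,0.6]
    - [0,0,0,0,0,0,0.55]
    - [0,0,0,0,0,0,0.4]
    - [0,0,0,0,0,0,0.4]
    - [0,0,0,0,0,0,0.4]
    - [0,0,0,0,0,0,0.4]
    - [0,0,0.01,0,0,0,0.4]
    - [0,0,0.02,0,0,0,0.4]
  squeeze: 15

```text
clock: 9.45
position: [0.5155, 0.2273, 0.0408]
tcp_rot: [-0.001, 0.544, 0.839, -0.001]
ft_force: [0.9, -0.6, 0.3]
width: 0.492
gripper_force: 15.0
```

Call:
send_rows:
  motion:
    - [0,0,0.03,0,0,0,0.4]
    - [0,0,0.03,0,0,0,0.4]
    - [0,0,0.03,0,0,0,0.4]
    - [0,0,0.03,0,0,0,0.4]
    - [0,0,0.03,0,0,0,0.4]
    - [0,0,0.01,0,0,0,0.4]
    - [0,0,0,0,0,0,0.4]
    - [0,0,0,0,0,0,0.4]

```text
clock: 10.25
position: [0.516, 0.2273, 0.2001]
tcp_rot: [-0.0, 0.544, 0.839, -0.001]
ft_force: [-0.8, -0.5, -0.6]
width: 0.494
gripper_force: 15.0
```

Call:
send_rows:
  motion:
    - [0.0055,-0.017,0,0,0,0,0.4]
    - [0.011,-0.034,0,0,0,0,0.4]
    - [0.011,-0.034,0,0,0,0,0.4]
    - [0.011,-0.034,0,0,0,0,0.4]
    - [0.011,-0.034,0,0,0,0,0.4]
    - [0.011,-0.034,0,0,0,0,0.4]
    - [0.0048,-0.015,0,0,0,0,0.4]
    - [0,0,0,0,0,0,0.4]
    - [0,0,0,0,0,0,0.4]
    - [0,0,-0.02,0,0,0,0.4]
    - [0,0,-0.02,0,0,0,0.4]
    - [0,0,0,0,0,0,0.4]

```text
clock: 11.45
position: [0.5797, 0.0275, 0.1587]
tcp_rot: [-0.002, 0.543, 0.84, -0.001]
ft_force: [-0.8, 0.7, -1.4]
width: 0.495
gripper_force: 15.0
```

```bash
python3 - <<'E'
from h import *
for i in range(3):
  c=cap('side');s=env.sense();print(s['position'].round(4),s['ft_force'].round(2),s['gripper_force'])
cv2.imwrite('pics/s3.png',cv2.resize(c['img'][150:290,190:340],None,fx=4,fy=4,interpolation=cv2.INTER_CUBIC))
E
```

```text
[0.5805 0.0275 0.1603] [ 0.19  0.31 -0.82] 14.999945845920593
[0.5812 0.0273 0.1614] [-0.34  0.24 -0.07] 14.99992360942997
[0.5817 0.0271 0.162 ] [-0.75  0.64 -0.51] 14.999961432768032
```

View pics/s3.png

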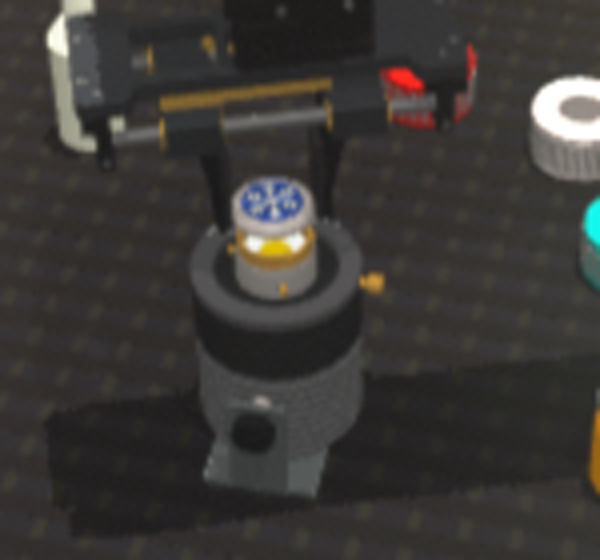

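The crop shows the disc held level above the seat, with the flake at (275,200) and the seat ring at (275,240), roughly centred. I'll trim y by about -1.3 mm and lower it.

Call:
send_rows:
  motion:
    - [0,-0.0013,-0.005,0,0,0,0.4]
    - [0,0,-0.005,0,0,0,0.4]
    - [0,0,-0.002,0,0,0,0.4]
    - [0,0,0,0,0,0,0.4]
    - [0,0,0,0,0,0,0.4]
    - [0,0,0,0,0,0,0.4]

```text
clock: 12.2
position: [0.5817, 0.0245, 0.1493]
tcp_rot: [0.0, 0.544, 0.839, 0.0]
ft_force: [0.1, 0.9, -1.1]
width: 0.489
gripper_force: 15.0
```

Call:
send_rows:
  motion:
    - [0,0,-0.002,0,0,0,0.4]
    - [0,0,-0.001,0,0,0,0.4]
    - [0,0,0,0,0,0,0.4]
    - [0,0,0,0,0,0,0.4]

```text
clock: 12.6
position: [0.5816, 0.0244, 0.146]
tcp_rot: [-0.0, 0.544, 0.839, 0.0]
ft_force: [-0.6, 0.4, -1.1]
width: 0.492
gripper_force: 15.0
```

Call:
send_rows:
  motion:
    - [0,0,-0.001,0,0,0,0.4]
    - [0,0,-0.0005,0,0,0,0.4]
    - [0,0,0,0,0,0,0.4]
    - [0,0,0,0,0,0,0.4]

```text
clock: 13.0
position: [0.5816, 0.0244, 0.1446]
tcp_rot: [-0.0, 0.544, 0.839, 0.0]
ft_force: [0.7, -0.4, -2.0]
width: 0.493
gripper_force: 15.0
```

Call:
send_rows:
  motion:
    - [0,0.001,-0.0007,0,0,0,0.4]
    - [0,0,-0.0005,0,0,0,0.4]
    - [0,0,0,0,0,0,0.4]
    - [0,0,0,0,0,0,0.4]

```text
clock: 13.4
position: [0.5818, 0.0252, 0.1436]
tcp_rot: [0.0, 0.544, 0.839, -0.0]
ft_force: [-0.8, -2.2, 4.0]
width: 0.497
gripper_force: 15.0
```

Call:
send_rows:
  motion:
    - [0,0,-0.0005,0,0,0,0.4]
    - [0,0,0,0,0,0,0.4]
    - [0,0,0,0,0,0,0.4]

```text
clock: 13.7
position: [0.5818, 0.0253, 0.143]
tcp_rot: [0.0, 0.544, 0.839, 0.0]
ft_force: [-0.8, -1.7, 5.2]
width: 0.491
gripper_force: 15.0
```

Contact came at the expected height, with 5 N on the spring. I'll open and retreat upward, then check.

Call:
send_rows:
  motion:
    - [0,0,0,0,0,0,0.55]
    - [0,0,0,0,0,0,0.6]
    - [0,0,0,0,0,0,0.8]
    - [0,0,0,0,0,0,0.9]
    - [0,0,0.02,0,0,0,0.9]
    - [0,0,0.04,0,0,0,0.9]
    - [0,0,0.04,0,0,0,0.9]
    - [-0.01,-0.03,0.04,0,0,0,1]
    - [-0.02,-0.04,0,0,0,0,1]
    - [-0.02,-0.04,0,0,0,0,1]
    - [-0.02,-0.04,0,0,0,0,1]
    - [0,0,0,0,0,0,1]

```text
clock: 14.9
position: [0.5094, -0.1312, 0.2817]
tcp_rot: [0.0, 0.548, 0.836, -0.002]
ft_force: [0.3, -0.5, -0.2]
width: 1.001
gripper_force: 0.0
```

```bash
python3 - <<'E'
from h import *
c=cap('top');s=env.sense();print(s['position'].round(4),s['tcp_rot'].round(3),s['joint_positions'].round(2))
g=world(c)[...,2];B=(230,190,285,240)
fit(c,'disc c',(c['img'].max(2)>130)&(g>.13),B,.141)
fit(c,'disc h',(g>.134),B,.141)
m=(g>.139);m[:190]=0;m[240:]=0;m[:,:240]=0;m[:,275:]=0
P=world(c)[m];A=np.c_[P[:,:2]-P[:,:2].mean(0),np.ones(len(P))];k=np.linalg.lstsq(A,P[:,2],rcond=None)[0];print('top plane tilt',k,len(P))
d=cap('side')
cv2.imwrite('pics/s4.png',np.hstack([cv2.resize(d['img'][180:280,210:310],(400,400),interpolation=cv2.INTER_CUBIC),cv2.resize(c['img'][180:250,222:292],(400,400),interpolation=cv2.INTER_CUBIC)]))
E
```

```text
[ 0.5106 -0.1277  0.2819] [ 0.     0.547  0.837 -0.001] [ 1.07  0.21 -1.03  1.6   0.18  1.43  0.44]
disc c [255.4 214.7] ell [0.5804 0.0256 0.141 ] circ 0.5803 0.0257 diam 0.0439 z [0.141  0.1442 0.1467]
disc h [255.4 214.7] ell [0.5804 0.0256 0.141 ] circ 0.5803 0.0257 diam 0.0439 z [0.1411 0.1443 0.147 ]
top plane tilt [-3.77304715 -2.48027924  0.15833495] 486
```

View pics/s4.png

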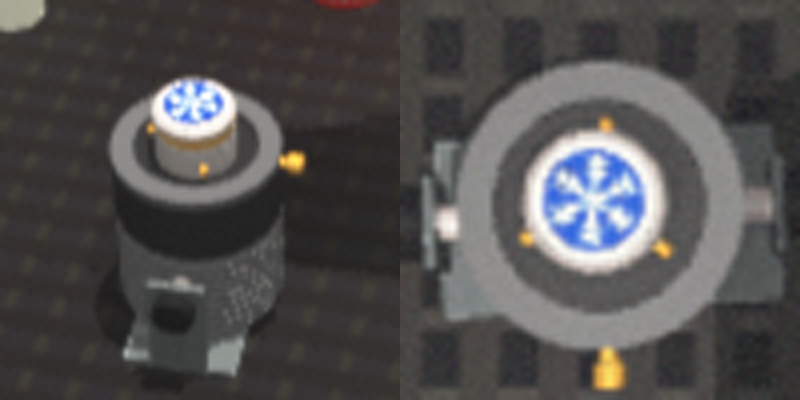

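The disc is seated and level: its top is at z 0.144 as expected, and it is centred within about 1 mm of the seat. Next is the collar. I'll centre it with two grips about 82° apart.

Call:
send_rows:
  motion:
    - [-0.013,-0.03,-0.02,0,0,0,1]
    - [-0.013,-0.03,-0.02,0,0,0,1]
    - [-0.013,-0.03,-0.02,0,0,0,1]
    - [-0.013,-0.031,-0.02,0,0,0,1]
    - [0,0,-0.04,0,0,0,1]
    - [0,0,-0.04,0,0,0,1]
    - [0,0,-0.03,0,0,0,1]
    - [0,0,0,0,0,0,1]
    - [0,0,0,0,0,0,1]
    - [0,0,0,0,0,0,1]

```text
clock: 16.0
position: [0.4614, -0.2446, 0.094]
tcp_rot: [0.001, 0.543, 0.84, 0.0]
ft_force: [0.1, -0.6, 0.5]
width: 0.997
gripper_force: 0.0
```

```bash
python3 - <<'E'
from h import *
c=dict(np.load('top.npz'));W=world(c);m=np.zeros(W.shape[:2],np.uint8);cv2.circle(m,(255,215),8,1,-1);P=W[(m>0)&(W[...,2]<.16)]
A=np.c_[P[:,:2]-P[:,:2].mean(0),np.ones(len(P))];print('tilt',np.linalg.lstsq(A,P[:,2],rcond=None)[0],len(P))
s=env.sense();print(s['position'].round(4),s['joint_positions'].round(2))
E
```

```text
tilt [-0.00673597 -0.00137402  0.14467766] 197
[ 0.4614 -0.2446  0.094 ] [ 1.18  0.37 -0.9   1.85  0.33  1.07  0.57]
```

Call:
send_rows:
  motion:
    - [-0.0028,-0.0034,-0.02,0,0,0,1]
    - [0,0,-0.02,0,0,0,1]
    - [0,0,-0.02,0,0,0,1]
    - [0,0,-0.0125,0,0,0,1]
    - [0,0,0,0,0,0,0.85]
    - [0,0,0,0,0,0,0.75]
    - [0,0,0,0,0,0,0.6]
    - [0,0,0,0,0,0,0.6]
    - [0,0,0,0,0,0,0.6]
    - [0,0,0,0,0,0,0.6]
  squeeze: 5

```text
clock: 17.0
position: [0.4576, -0.2488, 0.0204]
tcp_rot: [0.001, 0.544, 0.839, -0.0]
ft_force: [-0.8, -0.5, 7.2]
width: 0.715
gripper_force: 5.0
```

Call:
send_rows:
  motion:
    - [0,0,0,0,0,0,0.9]
    - [0,0,0,0,0,0,0.95]
    - [0,0,0,0,0,-0.14,0.95]
    - [0,0,0,0,0,-0.14,0.95]
    - [0,0,0,0,0,-0.14,0.95]
    - [0,0,0,0,0,-0.14,0.95]
    - [0,0,0,0,0,-0.14,0.95]
    - [0,0,0,0,0,-0.14,0.95]
    - [0,0,0,0,0,-0.14,0.95]
    - [0,0,0,0,0,-0.14,0.95]
    - [0,0,0,0,0,-0.14,0.95]
    - [0,0,0,0,0,-0.14,0.95]

```text
clock: 18.2
position: [0.4569, -0.2483, 0.0195]
tcp_rot: [-0.0, 0.957, 0.289, -0.0]
ft_force: [-0.4, 0.6, -0.2]
width: 0.949
gripper_force: 0.0
```

Call:
send_rows:
  motion:
    - [0,0,0,0,0,0,0.85]
    - [0,0,0,0,0,0,0.75]
    - [0,0,0,0,0,0,0.6]
    - [0,0,0,0,0,0,0.6]
    - [0,0,0,0,0,0,0.6]
    - [0,0,0,0,0,0,0.6]
  squeeze: 30

```text
clock: 18.8
position: [0.457, -0.2485, 0.0196]
tcp_rot: [0.0, 0.956, 0.292, 0.0]
ft_force: [-0.5, -0.4, -1.2]
width: 0.707
gripper_force: 30.0
```

Call:
send_rows:
  motion:
    - [0,0,0.01,0,0,0,0.6]
    - [0,0,0.03,0,0,0,0.6]
    - [0,0,0.04,0,0,0,0.6]
    - [0,0,0.04,0,0,0,0.6]
    - [0,0,0.04,0,0,0,0.6]
    - [0,0,0.03,0,0,0,0.6]
    - [0,0,0,0,0,0,0.6]
    - [0,0,0,0,0,0,0.6]

```text
clock: 19.6
position: [0.457, -0.2484, 0.2102]
tcp_rot: [0.001, 0.957, 0.292, 0.0]
ft_force: [-0.2, -0.1, -1.2]
width: 0.708
gripper_force: 30.0
```

Call:
send_rows:
  motion:
    - [0.0078,0.0171,0,0,0,0,0.6]
    - [0.0155,0.0342,0,0,0,0,0.6]
    - [0.0155,0.0342,0,0,0,0,0.6]
    - [0.0155,0.0342,0,0,0,0,0.6]
    - [0.0155,0.0342,0,0,0,0,0.6]
    - [0.0155,0.0342,0,0,0,0,0.6]
    - [0.0155,0.0342,0,0,0,0,0.6]
    - [0.0155,0.0342,0,0,0,0,0.6]
    - [0.0078,0.0171,0,0,0,0,0.6]
    - [0,0,0,0,0,0,0.6]
    - [0,0,0,0,0,0,0.6]
    - [0,0,0,0,0,0,0.6]

```text
clock: 20.8
position: [0.5806, 0.0237, 0.2088]
tcp_rot: [0.0, 0.957, 0.291, -0.001]
ft_force: [-0.4, 0.1, -1.4]
width: 0.712
gripper_force: 30.0
```

```bash
python3 - <<'E'
from h import *
d=cap('side')
for i in range(3):
  cap('top');s=env.sense();print(s['position'].round(4),s['tcp_rot'].round(3),s['joint_positions'].round(2),s['ft_force'].round(1),s['torque'].round(2),s['gripper_force'])
cv2.imwrite('pics/s5.png',cv2.resize(d['img'][150:290,190:340],None,fx=4,fy=4,interpolation=cv2.INTER_CUBIC))
E
```

```text
[0.5808 0.0237 0.2093] [ 0.     0.957  0.291 -0.   ] [ 0.52  0.35 -0.79  1.58  0.25  1.32 -1.28] [ 0.5  0.4 -1. ] [-0.01  0.01 -0.02] 29.99976522054567
[0.5809 0.0239 0.2094] [ 0.     0.957  0.291 -0.   ] [ 0.52  0.35 -0.79  1.58  0.25  1.32 -1.28] [ 0.   0.8 -0.9] [-0.   -0.   -0.02] 29.999860439675103
[0.581  0.0242 0.2096] [ 0.     0.957  0.291 -0.   ] [ 0.52  0.35 -0.79  1.58  0.25  1.32 -1.28] [-0.3  1.  -1. ] [ 0.03  0.02 -0.02] 29.99972115689161
```

View pics/s5.png

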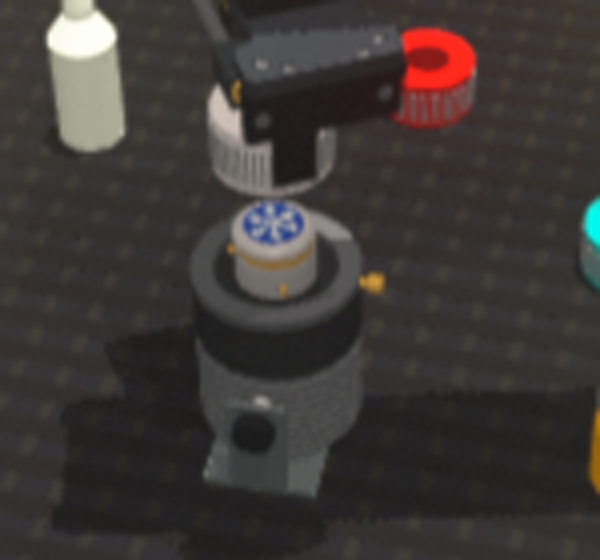

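The crop shows the collar held upright above the seated disc, with the collar at (270,150) and the disc at (272,225). I'll lower it in stages while watching the force.

Call:
send_rows:
  motion:
    - [0.0004,0.0005,-0.015,0,0,0,0.6]
    - [0,0,-0.015,0,0,0,0.6]
    - [0,0,-0.008,0,0,0,0.6]
    - [0,0,0,0,0,0,0.6]
    - [0,0,0,0,0,0,0.6]
    - [0,0,0,0,0,0,0.6]

```text
clock: 21.6
position: [0.5818, 0.0259, 0.172]
tcp_rot: [0.0, 0.957, 0.292, 0.0]
ft_force: [-0.1, -0.4, -1.6]
width: 0.711
gripper_force: 30.0
```

Call:
send_rows:
  motion:
    - [0,0,-0.004,0,0,0,0.6]
    - [0,0,-0.004,0,0,0,0.6]
    - [0,0,-0.003,0,0,0,0.6]
    - [0,0,-0.002,0,0,0,0.6]
    - [0,0,0,0,0,0,0.6]
    - [0,0,0,0,0,0,0.6]

```text
clock: 22.2
position: [0.5815, 0.0257, 0.1586]
tcp_rot: [0.0, 0.957, 0.292, 0.0]
ft_force: [1.0, 0.1, -1.7]
width: 0.708
gripper_force: 30.0
```

Call:
send_rows:
  motion:
    - [0,0,-0.003,0,0,0,0.6]
    - [0,0,-0.003,0,0,0,0.6]
    - [0,0,-0.003,0,0,0,0.6]
    - [0,0,-0.002,0,0,0,0.6]
    - [0,0,0,0,0,0,0.6]
    - [0,0,0,0,0,0,0.6]

```text
clock: 22.8
position: [0.5815, 0.0257, 0.1476]
tcp_rot: [-0.0, 0.957, 0.292, -0.0]
ft_force: [-0.0, -0.5, -1.0]
width: 0.704
gripper_force: 30.0
```

Call:
send_rows:
  motion:
    - [0,0,-0.002,0,0,0,0.6]
    - [0,0,-0.002,0,0,0,0.6]
    - [0,0,-0.001,0,0,0,0.6]
    - [0,0,0,0,0,0,0.6]
    - [0,0,0,0,0,0,0.6]

```text
clock: 23.3
position: [0.5815, 0.0256, 0.1425]
tcp_rot: [0.0, 0.957, 0.291, -0.0]
ft_force: [-0.2, -0.7, -1.6]
width: 0.712
gripper_force: 30.0
```

No contact yet. The pins are expected at TCP z of about 0.1396.

Call:
send_rows:
  motion:
    - [0,0,-0.0015,0,0,0,0.6]
    - [0,0,-0.001,0,0,0,0.6]
    - [0,0,-0.0005,0,0,0,0.6]
    - [0,0,0,0,0,0,0.6]
    - [0,0,0,0,0,0,0.6]

```text
clock: 23.8
position: [0.5815, 0.0255, 0.1396]
tcp_rot: [0.0, 0.957, 0.291, 0.0]
ft_force: [-0.8, -1.4, -1.4]
width: 0.704
gripper_force: 30.0
```

Call:
send_rows:
  motion:
    - [0,0,-0.001,0,0,0,0.6]
    - [0,0,0,0,0,0,0.6]
    - [0,0,0,0,0,0,0.6]

```text
clock: 24.1
position: [0.5817, 0.0256, 0.1392]
tcp_rot: [0.0, 0.957, 0.291, 0.0]
ft_force: [-1.9, -1.8, 3.8]
width: 0.711
gripper_force: 30.0
```

It is on the pins with about 5 N. I'll now turn positively in steps of about 9.5°, watching for the drop, which will show as loss of upward force.

Call:
send_rows:
  motion:
    - [0,0,-0.0003,0,0,0.055,0.6]
    - [0,0,0,0,0,0.055,0.6]
    - [0,0,0,0,0,0.055,0.6]
    - [0,0,0,0,0,0,0.6]

```text
clock: 24.5
position: [0.582, 0.0257, 0.1392]
tcp_rot: [0.0, 0.929, 0.37, 0.001]
ft_force: [-1.3, -2.2, 6.6]
width: 0.708
gripper_force: 30.0
```

Call:
send_rows:
  motion:
    - [0,0,0,0,0,0.055,0.6]
    - [0,0,0,0,0,0.055,0.6]
    - [0,0,0,0,0,0.055,0.6]
    - [0,0,0,0,0,0,0.6]

```text
clock: 24.9
position: [0.582, 0.0256, 0.1392]
tcp_rot: [0.0, 0.895, 0.445, 0.001]
ft_force: [-0.6, -2.8, 5.6]
width: 0.704
gripper_force: 30.0
```

Call:
send_rows:
  motion:
    - [0,0,0,0,0,0.055,0.6]
    - [0,0,0,0,0,0.055,0.6]
    - [0,0,0,0,0,0.055,0.6]
    - [0,0,0,0,0,0,0.6]

```text
clock: 25.3
position: [0.582, 0.0257, 0.1392]
tcp_rot: [0.0, 0.856, 0.518, 0.001]
ft_force: [-1.4, -1.4, 5.6]
width: 0.71
gripper_force: 30.0
```

Call:
send_rows:
  motion:
    - [0,0,0,0,0,0.055,0.6]
    - [0,0,0,0,0,0.055,0.6]
    - [0,0,0,0,0,0.055,0.6]
    - [0,0,0,0,0,0,0.6]

```text
clock: 25.7
position: [0.5817, 0.0256, 0.1389]
tcp_rot: [0.0, 0.81, 0.586, 0.0]
ft_force: [-0.8, -1.2, 5.9]
width: 0.709
gripper_force: 30.0
```

Call:
send_rows:
  motion:
    - [0,0,0,0,0,0.055,0.6]
    - [0,0,0,0,0,0.055,0.6]
    - [0,0,0,0,0,0.055,0.6]
    - [0,0,0,0,0,0,0.6]

```text
clock: 26.1
position: [0.5815, 0.0257, 0.1382]
tcp_rot: [-0.0, 0.759, 0.651, 0.0]
ft_force: [1.1, -0.6, -0.7]
width: 0.712
gripper_force: 30.0
```

The force fell to about -0.7 N and z dropped, so the keyways are aligned. I'll lower it the free 6 mm.

Call:
send_rows:
  motion:
    - [0,0,-0.0015,0,0,0,0.6]
    - [0,0,-0.001,0,0,0,0.6]
    - [0,0,-0.001,0,0,0,0.6]
    - [0,0,0,0,0,0,0.6]
    - [0,0,0,0,0,0,0.6]

```text
clock: 26.6
position: [0.5815, 0.0256, 0.1347]
tcp_rot: [-0.0, 0.76, 0.65, -0.0]
ft_force: [1.0, -0.9, -2.6]
width: 0.705
gripper_force: 30.0
```

Call:
send_rows:
  motion:
    - [0,0,-0.001,0,0,0,0.6]
    - [0,0,-0.001,0,0,0,0.6]
    - [0,0,-0.001,0,0,0,0.6]
    - [0,0,-0.001,0,0,0,0.6]
    - [0,0,0,0,0,0,0.6]
    - [0,0,0,0,0,0,0.6]
  squeeze: 40

```text
clock: 27.2
position: [0.5816, 0.0257, 0.1311]
tcp_rot: [0.0, 0.759, 0.651, 0.0]
ft_force: [-1.6, -2.6, 5.2]
width: 0.709
gripper_force: 40.0
```

Call:
send_rows:
  motion:
    - [0,0,-0.001,0,0,0,0.6]
    - [0,0,-0.001,0,0,0,0.6]
    - [0,0,0,0,0,0,0.6]
    - [0,0,0,0,0,0,0.6]

```text
clock: 27.6
position: [0.5816, 0.0256, 0.1295]
tcp_rot: [0.0, 0.76, 0.651, 0.0]
ft_force: [-2.7, -2.3, 9.4]
width: 0.704
gripper_force: 40.0
```

Call:
send_rows:
  motion:
    - [0,0,-0.0007,0,0,0,0.6]
    - [0,0,-0.0007,0,0,0,0.6]
    - [0,0,0,0,0,0,0.6]
    - [0,0,0,0,0,0,0.6]
    - [0,0,0,0,0,0,0.6]

```text
clock: 28.1
position: [0.5817, 0.0257, 0.1294]
tcp_rot: [0.001, 0.76, 0.65, -0.0]
ft_force: [-9.4, -3.6, 22.9]
width: 0.704
gripper_force: 40.0
```

It bottomed out at TCP z 0.1294, the expected home height, with a 23 N push. I'll check the collar top height and pose, then hand in.

```bash
python3 - <<'E'
from h import *
c=cap('side');W=world(c)
m=(np.abs(W[...,0]-.5815)<.035)&(np.abs(W[...,1]-.0256)<.035)&(c['img'].min(2)>120)&(W[...,2]<.16)&(W[...,2]>.1)
z=W[m][:,2];print(m.sum(),np.percentile(z,[5,50,80,90,95]).round(4),np.median(W[m],0))
s=env.sense();print(s['position'],s['ft_force'],s['gripper_force'],s['clock'],np.abs(s['joint_velocities']).max())
cv2.imwrite('pics/s6.png',cv2.resize(c['img'][150:290,190:340],None,fx=4,fy=4,interpolation=cv2.INTER_CUBIC))
E
```

```text
412 [0.1377 0.1427 0.1439 0.1445 0.1451] [0.583486   0.03448    0.14265486]
[0.58164942 0.02567699 0.12941593] [-9.66812766 -3.67663372 23.2226975 ] 40.00468776997877 28.15 0.0012853633857223767
```

View pics/s6.png

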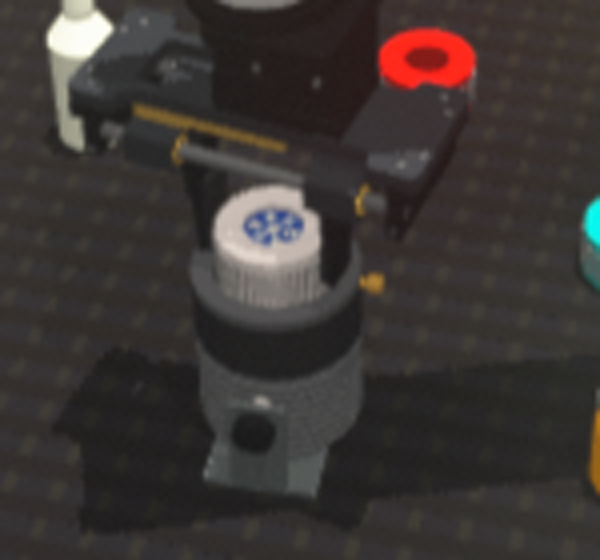

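The crop shows the collar down in the well at (267,245), with the flake showing level through its opening at (273,225). The collar top measures about 0.144 m, as it should when home. Handing in.

```bash
python3 -c "
from rig import env
print(env.finish_job())"
```

```text
the job is handed in; nothing more can be done
None
```

The job is handed in: the disc is seated and level, and the gripper is holding the collar keyed over the pins and pushed fully home (about 23 N push, 40 N grip), ready for the clamp screw; the hand-in gave no verdict, so the result rests on my own measurements.

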